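# Retune a three-pole cavity filter by counted quarter turns

### The job

Retune the round cavity filter with the tuning key from its rest. Starting at the tuning screw beside the large connector and going clockwise round the lid, turn the first screw a quarter turn clockwise, then the second two quarter turns, then the third a quarter turn: feel the key down onto each head, never lean on a screw, and turn the screws with the key only. Then stand the key back in its rest, and leave everything else on the bench where it is.

Things in the scene. Friction and masses are not known exactly. Their poses are not given: they have to be found in the camera images.
- filter: round aluminium cavity filter, 160 mm across, 62 mm high to its lid, fixed. Origin: centre of its underside, z up. Large connector (barrel 16 mm, ends 98 mm from the axis) at -60 deg from filter x (counter-clockwise from above positive), small brass connector at +60 deg. Lid: 3 tuning screws 120 deg apart; also 2 small slotted coupling screws with hexagon nuts, 9 mm high: not tuning screws
- tune1 (a point): point on the lid's surface, 62 mm above the bench, on the axis of the first tuning screw, beside the large connector, 52 mm from the filter's centre. Each tuning screw: brass head, 12 mm square for 7 mm of height, its top 4 mm tapering evenly to 6 mm square; below it a 10 mm round shank in a bushing 21 mm wide, 5 mm high
- tune2 (a point): the same for the second tuning screw, the next clockwise seen from above, on the side away from both connectors. The tops of the heads stand anywhere from 16 to 30 mm above the lid, different on each screw and not measured: feel for them with the key. A head may be pushed and squeezed with 40 N at most; do not push the lid harder either
- tune3 (a point): the same for the third tuning screw, the next clockwise, beside the small connector. On every screw one flat of the square faces the filter's centre at the start, to within 0.08 rad; after a quarter turn the next flat does. Screws turn stiffly (0.06 N m), stay where they are left, and do not visibly rise or sink as they turn
- screw1 (a joint): angle (rad) by which the first tuning screw has been turned clockwise, seen from above; 0 at the start, a quarter turn is 1.571
- screw2 (a joint): the same for the second tuning screw
- screw3 (a joint): the same for the third tuning screw
- key_grip (a point): centre of the black handle of the tuning key, which stands upright, socket down, in its rest. Key 100 mm long, 130 g. Handle: flat paddle 34 mm (key x) by 14 mm (key y) by 42 mm high, grip it across the 14 mm; 11 mm round shank below. This point lies 79 mm above the key's lower end and 21 mm below its top
- key_mouth (a point): centre of the key's lower end: the mouth of its steel socket, 24 mm wide and 30 mm long outside, with a square hole 14.2 mm across flats and 8 mm deep, sides along key x and y. On a head it has about 0.2 rad of play either way, so a screw turns by less than the key: check and correct
- rest_hole (a point): centre of the mouth of the round hole in the key rest, a grey block 64 x 64 x 38 mm fixed to the bench; this point is 38 mm above the bench. The hole is 32 mm wide and 30 mm deep; the key stands in it on its lower end (then 8 mm above the bench) with about 4 mm of play all round
- cap_a: bystander: yellow plastic dust cap, 19 mm wide, 15 mm high, standing by the filter. Origin: centre of its underside
- cap_b: bystander: a second dust cap, the same. Origin: centre of its underside
- adapter: bystander: steel coaxial adapter barrel, 21 mm wide, 36 mm high, standing. Origin: centre of its underside
- load: bystander: black finned dummy load on a 32 mm square steel flange, 35 mm high. Origin: centre of its underside
- driver: bystander: screwdriver, 170 mm, lying near the key rest. Origin: centre of its underside
- spanner: bystander: open-ended spanner, 130 mm, lying. Origin: centre of its underside
- mic: bystander: grey hand microphone with a keypad, 62 x 95 x 26 mm, lying. Origin: centre of its underside
- pencil: bystander: blue pencil, 165 mm, lying. Origin: centre of its underside
Not all that is in view belongs to the job. Of the things like the part that bears key_grip, leave any that is white; of the rest the smaller one is meant.

How it is judged:
On the way, in this order (a step that is already met when the one before it is completed fails the run):
1. the first screw (beside the large connector) is turned a quarter turn clockwise, the others not yet (value of joint screw1 between 1.321 and 1.821 rad and value of joint screw2 between -0.25 and 0.25 rad and value of joint screw3 between -0.25 and 0.25 rad), for 0.2 s.
2. then the second screw is turned two quarter turns, the first left as set, the third not yet turned (value of joint screw1 between 1.321 and 1.821 rad and value of joint screw2 between 2.892 and 3.392 rad and value of joint screw3 between -0.25 and 0.25 rad), for 0.2 s.
3. then the third screw is turned a quarter turn, the others left as set (value of joint screw1 between 1.321 and 1.821 rad and value of joint screw2 between 2.892 and 3.392 rad and value of joint screw3 between 1.321 and 1.821 rad), for 0.2 s.
At the end, for the whole second after the job is handed in: tuning screws 1, 2 and 3 stand one, two and one quarter turns clockwise of their start, each within 0.25 rad (14 degrees); the key stands at rest, upright within 0.2 rad, at the bottom of the rest's hole (its lower end at least 25 mm below the hole's mouth and within 6 mm of its axis), released (all of step 3 and horizontal distance between key_mouth and rest_hole below 0.006 m and z of key_mouth in the frame of rest_hole below -0.025 m and angle between key_mouth's own z axis and vertical below 0.2 rad and linear speed of key below 0.02 m/s); the robot touches nothing.
It fails at once if the key presses a tuning screw, or the filter, with more than 40 N (contact force between key and screw1 above 40 N or contact force between key and screw2 above 40 N or contact force between key and screw3 above 40 N or contact force between key and filter above 40 N).
It fails at once if a screw is touched by the robot itself instead of the key (contact force between any of the fingers, the arm and screw1 above 1 N or contact force between any of the fingers, the arm and screw2 above 1 N or contact force between any of the fingers, the arm and screw3 above 1 N).
It fails at once if a bystander is shifted by more than 30 mm (distance of any of cap_a, cap_b, adapter, load, driver, spanner, mic, pencil from where it was at the start of the episode above 0.03 m).
It also fails if it takes over 72 s, if anything falls off the work surface, if the arm or the gripper's body presses on something with over 40 N, if the wrist force passes 120 N, or if a joint passes its speed limit or range.

### The arm

A 6-joint arm with a two-finger parallel gripper is mounted at the origin on the work surface. World frame = base frame: x ahead of the robot, y to its left, z up, the work surface at z = 0. Lengths are in m, angles in rad, forces in N, time in s.
With the tool pointing down it reaches from about 0.3 to 1 m from the base axis. Payload 5.1 kg.
Tool frame: the origin (TCP) lies at the very end of the fingers, on their centre line; the grasp point (between the pads) lies 19 mm behind it; z points along the fingers, y is the line along which they close (so a half turn about z gives the same grasp; the last joint's range is limited). The gripper opens to 95 mm and grips with 3 to 60 N. Pads are 20 mm wide; open, the fingers measure 119 mm over their backs; the gripper's body (75 mm by 180 mm) begins 59 mm behind the grasp point.
Start: joints at [-1.332, 0.124, 1.65, -0, 1.367, -0.083], TCP at [0.206, -0.617, 0.215] pointing down, gripper open.
Joint ranges: [-2.61, 2.61], [-1.02, 2.33], [0.03, 2.71], [-1.35, 4.49], [0.32, 2.68], [-2.91, 2.91]. Speed limits (rad/s): [2.57, 2.57, 3.14, 3.14, 3.14, 3.14].

### API

Orientations are given as [roll, pitch, yaw] about the fixed x, y, z axes, in that order (R = Rz(yaw) Ry(pitch) Rx(roll)).
In Python, from station import bot gives the robot as it stands. Calls block until the motion is done:
- bot.goto(position, orientation): joint-space move of the TCP to a pose.
- bot.move_straight(position, v=0.15, rot=None): straight line of the TCP; rot=None keeps the orientation; v is the mean speed in m/s.
- bot.set_joints(angles): joint-space move.
- bot.command_gripper(opening, grasp_force=None): finger opening in m; grasp_force is the grip in N (None keeps the last); returns when the fingers have stopped.
- bot.dwell(seconds).
- bot.inverse_kinematics(position, orientation): joint angles nearest the present ones, or None.
- bot.capture(name): name is "side" or "top" or "wrist"; returns the picture (480x640x3 uint8, red, green, blue); there is no depth.
- bot.calibration(name): a dict with "mtx" (3x3 intrinsics, pixels), "R" (3x3) and "t" (3): a world point X has camera coordinates R X + t; the wrist camera has in their place "tool_from_camera" (4x4, takes a point from camera to tool coordinates, whose origin is the TCP and whose axes are the flange's). Camera axes: x right, y down, z forward; pixel columns grow to the right and rows downward; lengths in m; the calibration is good to about 2 mm. A picture is of the moment at which its call begins: read the wrist's pose just before it. calibration takes no time and is no camera call.
A pose or a line that the arm cannot do raises bot.MotionError and nothing moves.
- bot.sign_off(): hands the job in; it is judged then, once.
Trained networks look in the newest picture that a camera, given by its name, has taken for a name from the list of things; names that differ only in an ending like _2 or _b are one class to them, and where a whole thing is asked for, a point or a joint stands for the part that bears it (a point fixed in the world has none). Each returns a list of dicts, best first, with "confidence" (0 to 1); they miss things now and then, are a little off and sometimes report something else, mostly with a low value. They report only what shows in the picture. A call takes as long as a camera call. They do not tell look-alikes from the thing itself.
- bot.boxes_of(camera, query): "extent" ([left, top, right, bottom] in pixels, round what is visible of it).
- bot.masks_of(camera, query): "mask" (480x640 bool, what is visible of it) and "extent" ([left, top, right, bottom] in pixels, round what is visible of it).
- bot.landmark_of(camera, query): "location" ([column, row] in pixels: a listed point, or the origin of a listed thing).
Readings, each from a call of its own:
- bot.get_time_s(): time.
- bot.get_joint_pos(): joint angles.
- bot.get_joint_velocities(): joint speeds.
- bot.get_joint_torque(): joint torques, N m.
- bot.get_tcp_pos(): TCP position.
- bot.get_orientation(): TCP orientation.
- bot.get_force(): force on the tool from outside, world axes, zero at the start.
- bot.get_wrist_torque(): the same for the moment, N m.
- bot.get_opening(): finger opening in m.
- bot.get_finger_force(): force on a finger pad.
Only numpy, scipy, OpenCV 4.12 (cv2) and the standard library are available. Lean on these libraries where they do the work, as an engineer would, in place of code of your own. Each camera call takes 0.05 s, during which the arm holds its last target. There are 200 camera calls.

## Working session

There is one attempt and no reset: what is moved stays moved. The work goes in short steps, each a Python script; the robot and the scene stay as the last script left them, time stands still between calls to the robot, and variables do not carry over. Pictures are saved under pics/ and viewed, at most 10 in all, crops included, and the job is handed in when it is done.

```bash
ls; mkdir -p pics
python3 - <<'E'
from station import bot
import cv2,numpy as np
for c in("top","side"):
    im=bot.capture(c); cv2.imwrite(f"pics/{c}0.png",im[:,:,::-1])
    k=bot.calibration(c); print(c,np.round(k["mtx"],1).tolist(),np.round(-k["R"].T@k["t"],3),np.round(k["R"],2).tolist())
    for q in("filter","key_grip","key_mouth","rest_hole","tune1","tune2","tune3"):
        print(q,[(np.round(d["location"]).tolist(),round(d["confidence"],2)) for d in bot.landmark_of(c,q)][:4])
print(bot.get_time_s(), bot.calibration("wrist"))
E
```

```text
pics
top [[591.7, 0.0, 323.3], [0.0, 591.7, 250.6], [0.0, 0.0, 1.0]] [ 0.44  -0.051  1.203] [[0.01, -1.0, -0.02], [-1.0, -0.0, -0.09], [0.09, 0.02, -1.0]]
filter []
key_grip [([521.0, 305.0], 0.77), ([446.0, 343.0], 0.55)]
key_mouth [([503.0, 303.0], 0.84), ([443.0, 260.0], 0.82), ([439.0, 337.0], 0.82)]
rest_hole []
tune1 [([218.0, 238.0], 0.97), ([261.0, 232.0], 0.83), ([242.0, 274.0], 0.77), ([454.0, 259.0], 0.61)]
tune2 [([218.0, 238.0], 0.97), ([261.0, 232.0], 0.83), ([242.0, 274.0], 0.77), ([454.0, 259.0], 0.61)]
tune3 [([218.0, 238.0], 0.97), ([261.0, 232.0], 0.83), ([242.0, 274.0], 0.77), ([454.0, 259.0], 0.61)]
side [[462.1, 0.0, 323.4], [0.0, 462.1, 239.4], [0.0, 0.0, 1.0]] [0.395 0.544 0.729] [[-0.98, -0.18, 0.0], [-0.13, 0.72, -0.68], [0.12, -0.67, -0.73]]
filter [([285.0, 340.0], 0.64)]
key_grip [([332.0, 166.0], 0.9), ([376.0, 134.0], 0.63), ([396.0, 179.0], 0.62)]
key_mouth [([332.0, 194.0], 0.79), ([396.0, 208.0], 0.68), ([371.0, 168.0], 0.64), ([298.0, 472.0], 0.55)]
rest_hole [([333.0, 183.0], 0.66)]
tune1 [([255.0, 345.0], 0.88), ([309.0, 325.0], 0.86), ([284.0, 341.0], 0.61), ([268.0, 298.0], 0.57)]
tune2 [([255.0, 345.0], 0.88), ([309.0, 325.0], 0.86), ([284.0, 341.0], 0.61), ([268.0, 298.0], 0.57)]
tune3 [([255.0, 345.0], 0.88), ([309.0, 325.0], 0.86), ([284.0, 341.0], 0.61), ([268.0, 298.0], 0.57)]
0.8 {'mtx': array([[371.60008863,   0.        , 325.39905948],
       [  0.        , 371.60008863, 233.42920534],
       [  0.        ,   0.        ,   1.        ]]), 'tool_from_camera': array([[ 4.04653647e-04, -9.62935890e-01, -2.69730067e-01,
         7.56480514e-02],
       [ 9.99999781e-01,  5.31136228e-04, -3.95938724e-04,
        -4.82980890e-04],
       [ 5.24527018e-04, -2.69729847e-01,  9.62935893e-01,
        -1.70101719e-01],
       [ 0.00000000e+00,  0.00000000e+00,  0.00000000e+00,
         1.00000000e+00]])}
```

View pics/top0.png

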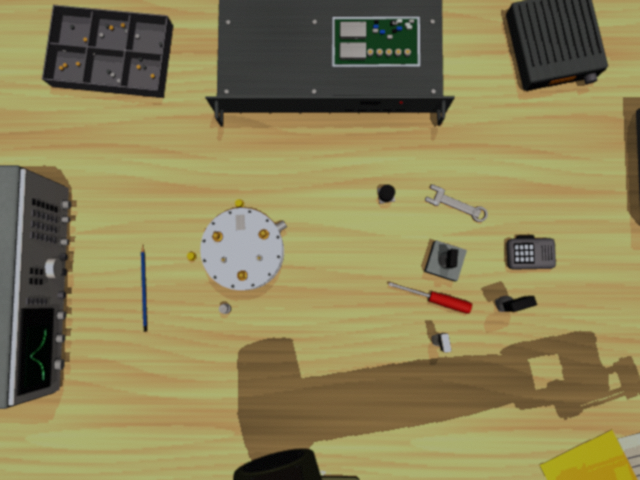

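View pics/side0.png

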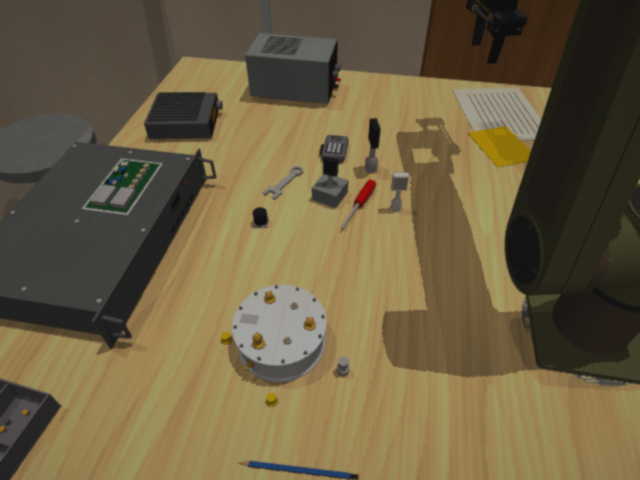

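Three look-alikes: black key in the rest (top 451,258; side 332,166), larger free-standing black key (top 518,303; side 375,135), and white key (top 443,342; side 400,182). White is excluded; of the two black ones, the one in the rest looks smaller and also fits "stands in its rest". I'll confirm this in a crop with measurements.

```bash
cat > h.py <<'E'
from station import bot
import cv2,numpy as np
from scipy.spatial.transform import Rotation as Ro
def cam(c):
    k=bot.calibration(c)
    if c!="wrist": return k["mtx"],k["R"],k["t"]
    T=np.eye(4);T[:3,:3]=Ro.from_euler("xyz",bot.get_orientation()).as_matrix();T[:3,3]=bot.get_tcp_pos()
    M=np.linalg.inv(T@k["tool_from_camera"]); return k["mtx"],M[:3,:3],M[:3,3]
def onz(C,p,z):
    K,R,t=C; d=R.T@np.linalg.solve(K,[p[0],p[1],1.]); o=-R.T@t
    return o+d*(z-o[2])/d[2]
def tri(C1,p1,C2,p2):
    A=[K@np.c_[R,t] for K,R,t in(C1,C2)]
    X=cv2.triangulatePoints(A[0],A[1],np.array(p1,float).reshape(2,1),np.array(p2,float).reshape(2,1))[:,0]; return X[:3]/X[3]
def proj(C,X):
    K,R,t=C; q=K@(R@np.asarray(X)+t); return q[:2]/q[2]
E
python3 - <<'E'
from h import *
T,S=cam("top"),cam("side")
im=bot.capture("side"); cv2.imwrite("pics/crop1.png",cv2.resize(im[100:230,260:440],None,fx=4,fy=4,interpolation=2)[:,:,::-1])
for n,a,b in(("rest key grip",(451,258),(332,166)),("rest mouth",(443,260),(332,194)),("big grip",(521,305),(376,134)),("big mouth",(503,303),(371,168)),("white grip",(446,343),(396,179)),("white mouth",(439,337),(396,208))):
    print(n,np.round(tri(T,a,S,b),3))
for p in((263,233),(242,275),(218,238),(243,249)): print(p,np.round(onz(T,p,.08),3))
print("load",onz(T,(386,193),.02),onz(T,(281,226),.04))
for q in("tune1","rest_hole"): print(q,[np.round(d["location"]) for d in bot.landmark_of("side",q)])
print(bot.get_time_s())
E
```

```text
rest key grip [ 0.526 -0.271  0.089]
rest mouth [ 0.527 -0.271  0.007]
big grip [ 0.44  -0.396  0.101]
big mouth [ 0.444 -0.391  0.003]
white grip [ 0.373 -0.261  0.082]
white mouth [ 0.373 -0.263 -0.006]
(263, 233) [0.575 0.085 0.08 ]
(242, 275) [0.494 0.124 0.08 ]
(218, 238) [0.565 0.171 0.08 ]
(243, 249) [0.544 0.123 0.08 ]
load [ 0.66428221 -0.15526842  0.02      ] [0.5936412  0.05456835 0.04      ]
tune1 [array([310., 325.]), array([269., 299.]), array([256., 346.])]
rest_hole [array([332., 185.]), array([339., 372.]), array([288., 181.])]
0.95
```

View pics/crop1.png

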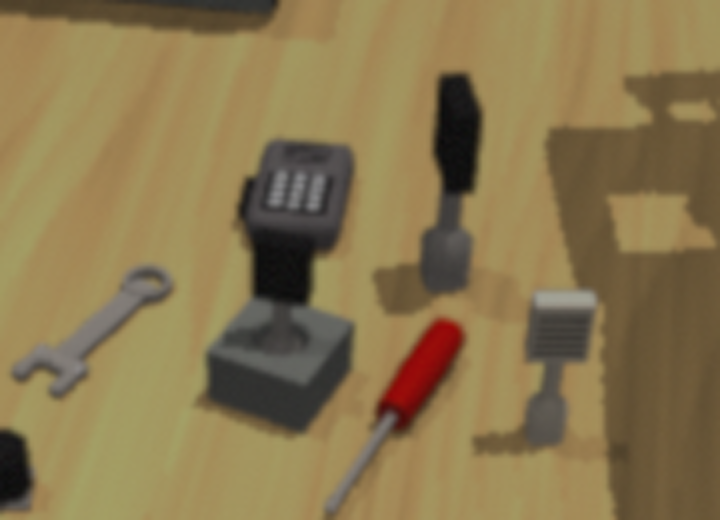

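The crop confirms it: the black paddle in the rest at crop (283,265) is smaller than the free-standing one at (455,135), and the third, at (563,325), is white. The grip triangulates to z=0.089, against 0.087 expected. Next: the wrist view.

Run:
```python
from h import *
print(np.round(bot.get_orientation(),3))
o=[np.pi,0,0]
for y in np.arange(-3,3.2,.5):
    q=[bot.inverse_kinematics(p,[np.pi,0,y]) for p in((.526,-.271,.25),(.544,.123,.25))]
    print(round(y,2),[None if a is None else (round(a[0],2),round(a[5],2)) for a in q])
bot.goto([.526,-.271,.25],[np.pi,0,0]); C=cam("wrist")
im=bot.capture("wrist"); cv2.imwrite("pics/w1.png",im[:,:,::-1])
for q in("key_grip","rest_hole","key_mouth"): print(q,[(np.round(d["location"]).tolist(),round(d["confidence"],2)) for d in bot.landmark_of("wrist",q)],)
for d in bot.landmark_of("wrist","key_grip"): print(onz(C,d["location"],.087))
for d in bot.landmark_of("wrist","rest_hole"): print("hole",onz(C,d["location"],.038))
for d in bot.masks_of("wrist","key_grip"): print(d["extent"],d["confidence"],cv2.minAreaRect(np.argwhere(d["mask"])[:,::-1].astype(np.float32)))
print(bot.get_time_s(),bot.get_tcp_pos())
```

```text
[-3.142 -0.     0.322]
-3.0 [(np.float64(-0.57), np.float64(-2.28)), (np.float64(0.13), np.float64(-1.59))]
-2.5 [(np.float64(-0.57), np.float64(-2.78)), (np.float64(0.13), np.float64(-2.09))]
-2.0 [None, (np.float64(0.13), np.float64(-2.59))]
-1.5 [(np.float64(-0.57), np.float64(2.5)), None]
-1.0 [(np.float64(-0.57), np.float64(2.0)), (np.float64(0.13), np.float64(2.7))]
-0.5 [(np.float64(-0.57), np.float64(1.5)), (np.float64(0.13), np.float64(2.2))]
0.0 [(np.float64(-0.57), np.float64(1.0)), (np.float64(0.13), np.float64(1.7))]
0.5 [(np.float64(-0.57), np.float64(0.5)), (np.float64(0.13), np.float64(1.2))]
1.0 [(np.float64(-0.57), np.float64(0.0)), (np.float64(0.13), np.float64(0.7))]
1.5 [(np.float64(-0.57), np.float64(-0.5)), (np.float64(0.13), np.float64(0.2))]
2.0 [(np.float64(-0.57), np.float64(-1.0)), (np.float64(0.13), np.float64(-0.3))]
2.5 [(np.float64(-0.57), np.float64(-1.5)), (np.float64(0.13), np.float64(-0.8))]
3.0 [(np.float64(-0.57), np.float64(-2.0)), (np.float64(0.13), np.float64(-1.3))]
key_grip [([314.0, 360.0], 0.76), ([325.0, 216.0], 0.57)]
rest_hole [([329.0, 207.0], 0.64)]
key_mouth [([425.0, 267.0], 0.94), ([327.0, 197.0], 0.81), ([311.0, 319.0], 0.62)]
[ 0.37243015 -0.25994612  0.087     ]
[ 0.52416068 -0.2704978   0.087     ]
hole [ 0.52279821 -0.27488559  0.038     ]
[312.7, 191.1, 336.9, 237.1] 0.94 ((325.5, 214.0), (48.0, 21.0), 90.0)
[305.7, 316.0, 324.7, 385.8] 0.89 ((313.4091491699219, 348.9979553222656), (18.131681442260742, 70.18641662597656), 1.301952600479126)
[412.4, 256.5, 491.4, 317.6] 0.85 ((449.787109375, 289.37127685546875), (94.42279052734375, 29.12894058227539), 39.28940963745117)
3.025 [ 0.52582708 -0.27141703  0.24993278]
```

View pics/w1.png

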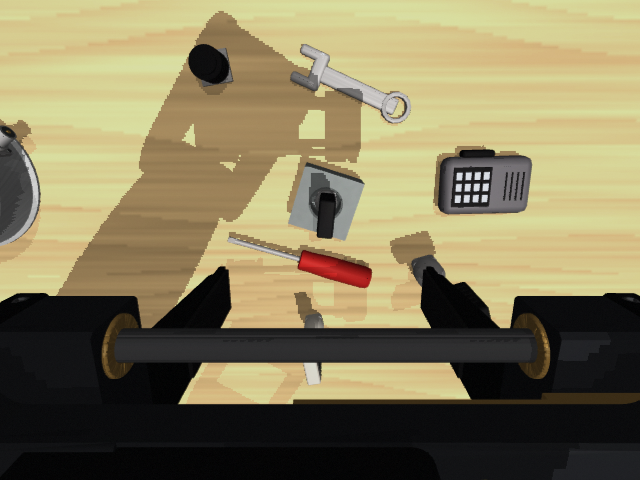

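The wrist view shows the black key in the rest at (325,215), long axis along world x (yaw≈0). The white one is at (313,360) and the big one at (450,290). Grasping.

Run:
```python
from h import *
bot.command_gripper(.06)
bot.move_straight([.525,-.271,.068],v=.15)
print("before",bot.get_force())
bot.command_gripper(0.0,40)
print(bot.get_opening(),bot.get_finger_force(),bot.get_force(),bot.get_tcp_pos(),bot.get_time_s())
bot.move_straight([.525,-.271,.19],v=.15)
print(bot.get_opening(),bot.get_force(),bot.get_wrist_torque(),bot.get_time_s())
bot.goto([.455,.123,.25],[np.pi,0,0]);C=cam("wrist")
im=bot.capture("wrist"); cv2.imwrite("pics/w2.png",im[:,:,::-1])
T=cam("top");bot.capture("top")
for d in bot.landmark_of("wrist","tune1"): print(np.round(d["location"]),round(d["confidence"],2),np.round(onz(C,d["location"],.062),4))
for d in bot.landmark_of("wrist","filter"): print("filt",np.round(d["location"]),np.round(onz(C,d["location"],0),4))
for d in bot.landmark_of("top","tune1"): print("top",np.round(d["location"]),round(d["confidence"],2),np.round(onz(T,d["location"],.062),4))
for d in bot.landmark_of("wrist","key_mouth"): print("mouth",np.round(d["location"]),round(d["confidence"],2))
print(proj(C,np.array(bot.get_tcp_pos())-[0,0,.06]),bot.get_time_s())
```

```text
before [ 0.22703556 -1.09805332  0.84930906]
0.014228932147545914 39.9980753660202 [ 0.53824544 -0.37137603 -0.27767314] [ 0.52499739 -0.27102488  0.06798761] 5.975
0.013880079750991774 [ 0.2038456  -0.44234132 -1.21966252] [ 0.01938108  0.0092659  -0.00209979] 6.9417
[364.  82.] 0.73 [0.5718 0.0883 0.062 ]
[263.  80.] 0.69 [0.573 0.179 0.062]
[323. 167.] 0.66 [0.4965 0.1251 0.062 ]
filt [317. 116.] [0.5449 0.1318 0.    ]
top [264. 232.] 0.93 [0.5787 0.0863 0.062 ]
top [214. 239.] 0.85 [0.5646 0.182  0.062 ]
top [241. 277.] 0.62 [0.4905 0.1283 0.062 ]
mouth [326. 246.] 0.71
mouth [285. 220.] 0.49
[325.8763063  249.86150043] 8.7417
```

View pics/w2.png

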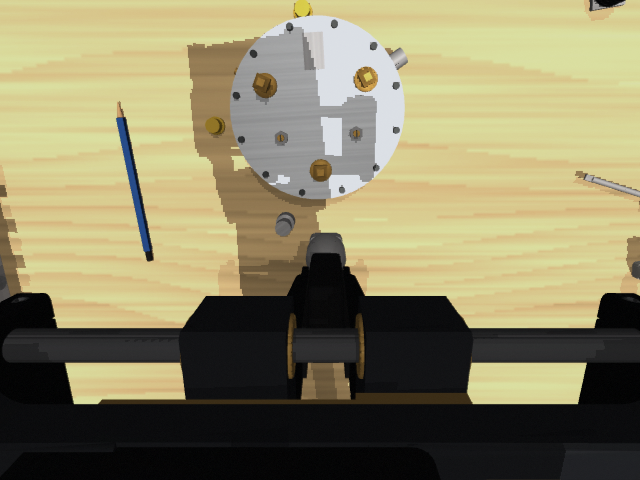

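The key is held (opening 14 mm, mouth seen at (326,246), predicted (326,250)). The filter is in view: large connector (400,57), screw 1 (365,78), screw 2 (321,170), screw 3 (264,85), coupling screws (281,138) and (356,133). Next I'll fit the lid circle and screw pattern, and check the head squares.

Run:
```python
from h import *
from scipy.optimize import least_squares
P={}
for c in("wrist","top"):
    C=cam(c); im=bot.capture(c)
    ms=bot.masks_of(c,"filter")
    for d in ms[:1]:
        h=cv2.convexHull(np.argwhere(d["mask"])[:,::-1].astype(np.int32))[:,0]
        cn=max(cv2.findContours(d["mask"].astype(np.uint8),0,1)[0],key=len)[:,0]
        X=np.array([onz(C,p,.062)[:2] for p in cn])
        f=least_squares(lambda v:np.hypot(*(X-v).T)-.08,[.545,.13],loss="soft_l1",f_scale=.001)
        g=least_squares(lambda v:np.hypot(*(X-v[:2]).T)-v[2],[.545,.13,.08],loss="soft_l1",f_scale=.001)
        print(c,round(d["confidence"],2),d["extent"],f.x.round(4),g.x.round(4))
    # connectors for orientation, landmarks
    L=np.array([onz(C,d["location"],.062)[:2] for d in bot.landmark_of(c,"tune1")[:3]])
    g0=np.array([[.574,.087],[.494,.127],[.568,.18]])
    L=np.array([L[np.argmin(np.hypot(*(L-q).T))] for q in g0])
    def pat(v): return np.array([v[:2]+.052*np.array([np.cos(v[2]+a),np.sin(v[2]+a)]) for a in(-np.pi/3,-np.pi,np.pi/3)])
    r=least_squares(lambda v:(pat(v)-L).ravel(),[.545,.13,.05]);print("screws fit",r.x.round(4),((pat(r.x)-L)*1000).round(1).tolist())
    P[c]=(C,im)
C,im=P["wrist"]
cv2.imwrite("pics/w3.png",cv2.resize(im[5:205,220:420],None,fx=3,fy=3,interpolation=cv2.INTER_CUBIC)[:,:,::-1])
print(bot.get_time_s())
```

```text
wrist 0.96 [229.8, 15.5, 406.3, 194.9] [0.5454 0.1299] [0.5454 0.13   0.0792]
screws fit [0.5457 0.1296 0.0559] [[1.0, -1.0], [0.2, 1.2], [-1.2, -0.3]]
top 0.69 [200.6, 211.6, 288.9, 289.4] [0.5495 0.1267] [0.5659 0.118  0.0669]
screws fit [0.5466 0.1313 0.054 ] [[-5.8, -0.2], [8.2, -1.5], [-2.5, 1.7]]
9.0417
```

View pics/w3.png

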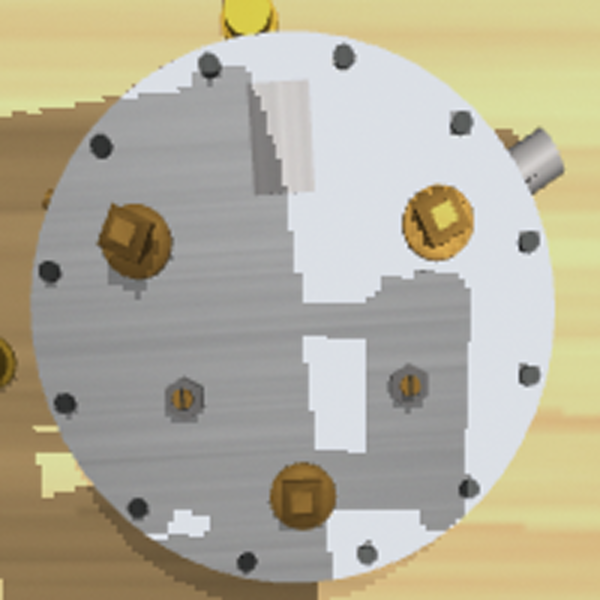

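The wrist fits agree: centre (0.5455, 0.1298), θ≈0.056 and lid radius 79 mm. The landmark pattern matches to about 1 mm. Heads are square to their radii. Now I'll feel down on screw 1.

```bash
cat >> h.py <<'E'
CEN=np.array([.5455,.1298]);TH=.056;PHI=[TH-np.pi/3,TH-np.pi,TH+np.pi/3]
AX=[CEN+.052*np.array([np.cos(a),np.sin(a)]) for a in PHI]
YAW0=[PHI[0]+np.pi,PHI[1]+2*np.pi,PHI[2]]   # start yaws
F0=None
def pose(xy,mouth,yaw): return [xy[0],xy[1],mouth+.06],[np.pi,0,yaw]
def feel(xy,z0,zmin,thr=4.,step=.0005):
    """lower the mouth from z0 until the push exceeds thr; returns mouth z, force change"""
    bot.dwell(.1); f0=np.array(bot.get_force()); z=z0
    while z>zmin:
        z-=step; bot.move_straight([xy[0],xy[1],z+.06],v=.03)
        f=np.array(bot.get_force())-f0
        if f[2]>thr or np.hypot(f[0],f[1])>10: break
    return z,f,f0
E
python3 - <<'E'
from h import *
C=cam("wrist")
for i,(b,t) in enumerate((((365.7,79),(368.3,76.3)),((321,170.3),(320.3,172.3)),((265.3,85.3),(261,82)))):
    zs=np.arange(.07,.1,.0005); e=[np.hypot(*(onz(C,t,z)[:2]-AX[i])) for z in zs]
    print(i+1,AX[i].round(4),"bush",onz(C,b,.067)[:2].round(4),"top z",zs[np.argmin(e)],min(e))
bot.goto(*pose(AX[0],.115,YAW0[0])); print(bot.get_joint_pos()[5],bot.get_time_s())
bot.move_straight([*AX[0],.097+.06],v=.1)
z,f,f0=feel(AX[0],.097,.066)
print("contact mouth z",z,f.round(2),bot.get_wrist_torque(),bot.get_tcp_pos(),bot.get_time_s())
E
```

```text
1 [0.574  0.0863] bush [0.5733 0.0879] top z 0.07700000000000001 0.0005156342399360182
2 [0.4936 0.1269] bush [0.4933 0.1276] top z 0.08750000000000002 0.0011062578496603174
3 [0.5689 0.1762] bush [0.5681 0.1768] top z 0.09050000000000002 0.0009215005147776313
-0.5225067333623086 10.975
contact mouth z 0.07649999999999998 [ 0.9  -2.02  5.02] [-0.5593478  -0.38007283 -0.01107556] [0.57446602 0.08610248 0.13714887] 21.6583
```

```bash
cat >> h.py <<'E'
def tw(xy,mouth,yaw,offs):
    out=[]
    for o in offs:
        bot.goto(*pose(xy,mouth,yaw-o)); out.append((o,round(bot.get_wrist_torque()[2],3),np.round(bot.get_force(),1).tolist()))
    return out
E
python3 - <<'E'
from h import *
bot.move_straight([*AX[0],.0775+.06],v=.03); print(bot.get_force(),bot.get_wrist_torque())
for r in tw(AX[0],.0775,YAW0[0],(.1,.2,.3,.4)): print(r)
print(bot.get_time_s())
E
```

```text
[ 1.51995874 -3.75494555  1.57277635] [-0.6131056  -0.6359996  -0.00172555]
(0.1, np.float64(-0.003), [2.3, -2.4, 0.6])
(0.2, np.float64(-0.006), [2.4, -2.6, 0.9])
(0.3, np.float64(-0.074), [1.5, -2.9, 0.2])
(0.4, np.float64(-0.021), [3.3, -3.0, 2.0])
22.9083
```

Run:
```python
from h import *
a=AX[0]; y=YAW0[0]-.4
def rep(s): bot.dwell(.1); print(s,np.round(bot.get_force(),1),np.round(bot.get_tcp_pos(),4),round(bot.get_wrist_torque()[2],3))
for dx,dy,m in((0,0,.0785),(.001,-.001,.0785),(.001,-.001,.077),(.001,-.001,.0762)):
    bot.move_straight([a[0]+dx,a[1]+dy,m+.06],v=.03); rep((dx,dy,m))
print(bot.get_time_s())
im=bot.capture("side"); cv2.imwrite("pics/s2.png",cv2.resize(im[250:400,210:350],None,fx=4,fy=4,interpolation=2)[:,:,::-1])
```

```text
(0, 0, 0.0785) [ 0.6 -3.6  0.4] [0.5734 0.0863 0.1382] 0.008
(0.001, -0.001, 0.0785) [-0.1 -0.9 -1.3] [0.5745 0.0856 0.138 ] 0.01
(0.001, -0.001, 0.077) [-0.5 -1.1  1. ] [0.575  0.0853 0.1372] -0.005
(0.001, -0.001, 0.0762) [-2.  -0.9  4. ] [0.5751 0.0853 0.1366] 0.024
24.3083
```

View pics/s2.png

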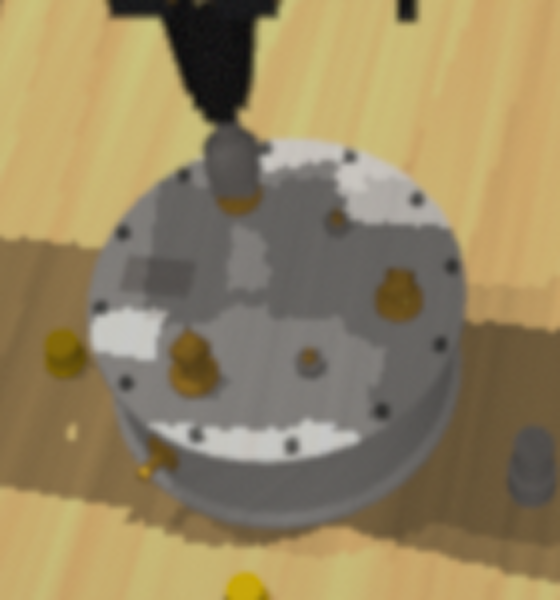

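Run:
```python
from h import *
a=AX[0]+[.0008,-.0008]
bot.move_straight([*a,.0772+.06],v=.03)
for r in tw(a,.0772,YAW0[0],(.6,.9,1.2,1.5,1.8)): print(r)
print(bot.get_opening(),bot.get_time_s())
bot.move_straight([*a,.11+.06],v=.15)
bot.goto([.455,.123,.25],[np.pi,0,.2]);C=cam("wrist")
im=bot.capture("wrist"); print(bot.get_time_s())
p=[proj(C,[*x,.075]) for x in AX]; print(np.round(p))
cr=[cv2.resize(im[int(q[1])-25:int(q[1])+25,int(q[0])-25:int(q[0])+25],(260,260),interpolation=2) for q in p]
cv2.imwrite("pics/w4.png",np.hstack(cr)[:,:,::-1])
for x,q in zip(AX,p): d=proj(C,[*(x+.3*(CEN-x)),.075])-q; print("radial px dir",(d/np.hypot(*d)).round(2))
```

```text
(0.6, np.float64(0.014), [-1.3, -2.6, 3.4])
(0.9, np.float64(0.05), [-1.7, -3.2, 4.1])
(1.2, np.float64(0.004), [-3.4, -3.7, 4.4])
(1.5, np.float64(-0.002), [-2.6, -3.8, 4.3])
(1.8, np.float64(0.001), [-3.6, -2.8, 3.4])
0.01399245084891469 26.4833
27.55
[[395.  89.]
 [330. 171.]
 [292.  73.]]
radial px dir [-0.92  0.38]
radial px dir [ 0.15 -0.99]
radial px dir [0.77 0.64]
```

View pics/w4.png

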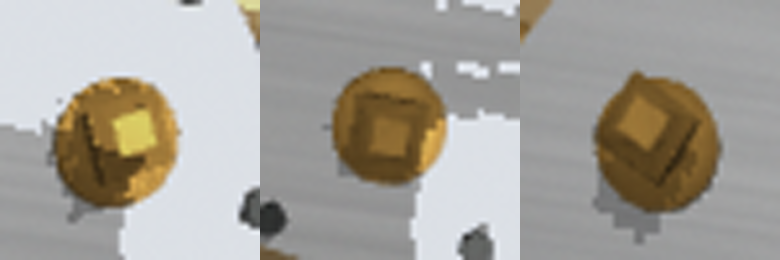

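Screw 1's top square now sits about 10° clockwise of its radial, at crop (135,130); screws 2 and 3 look unchanged. A quarter turn can't be told from a slip by eye (90° symmetry). I'll check head heights numerically from the bushing and top parallax.

Run:
```python
from h import *
C=cam("wrist"); o=-C[1].T@C[2]; print("cam",o.round(3),bot.get_time_s())
p=[proj(C,[*x,.075]) for x in AX]
for i,(b,t) in enumerate((((117,142),(133,129)),((389-260,126),(388-260,136)),((658-520,145),(643-520,121)))):
    f=lambda c:(int(p[i][0])-25+c[0]/5.2-.5,int(p[i][1])-25+c[1]/5.2-.5)
    B=onz(C,f(b),.067)[:2]; zs=np.arange(.07,.1,.0005); 
    e=[np.hypot(*(onz(C,f(t),z)[:2]-B)) for z in zs]; e2=[np.hypot(*(onz(C,f(t),z)[:2]-AX[i])) for z in zs]
    print(i+1,"AX",AX[i].round(4),"bush",B.round(4),"top z (bush)",zs[np.argmin(e)],min(e).round(4),"(AX)",zs[np.argmin(e2)],min(e2).round(4))
```

```text
cam [0.529 0.138 0.418] 27.55
1 AX [0.574  0.0863] bush [0.5733 0.0881] top z (bush) 0.08350000000000002 0.0005 (AX) 0.07450000000000001 0.0012
2 AX [0.4936 0.1269] bush [0.4944 0.1286] top z (bush) 0.08350000000000002 0.0003 (AX) 0.07200000000000001 0.0017
3 AX [0.5689 0.1762] bush [0.5683 0.1762] top z (bush) 0.09350000000000003 0.0 (AX) 0.09050000000000002 0.0005
```

Run:
```python
from h import *
C=cam("wrist"); im=bot.capture("wrist")
T=np.eye(4);T[:3,:3]=Ro.from_euler("xyz",bot.get_orientation()).as_matrix();T[:3,3]=bot.get_tcp_pos()
W=lambda v:(T@[*v,1])[:3]
for q in("key_mouth","key_grip"):
    for d in bot.landmark_of("wrist",q)[:2]: print(q,np.round(d["location"],1),round(d["confidence"],2))
for d in bot.masks_of("wrist","key_mouth")[:1]: print(d["extent"],d["confidence"])
for dd in(0,.0025): print(dd,"mouth",proj(C,W([dd,0,.06])).round(1),"front rim",proj(C,W([dd+.012,0,.06])).round(1),"socket top front",proj(C,W([dd+.012,0,.03])).round(1),"L/R",proj(C,W([dd,.012,.06])).round(1),proj(C,W([dd,-.012,.06])).round(1),"paddle low front",proj(C,W([dd+.017,0,.002])).round(1))
cv2.imwrite("pics/w5.png",cv2.resize(im[215:315,275:375],(600,600),interpolation=0)[:,:,::-1])
print(bot.get_time_s())
```

```text
key_mouth [324.6 246.8] 0.65
[305.5, 230.3, 342.9, 330.2] 0.95
0 mouth [326.4 249.8] front rim [326.4 232.1] socket top front [326.5 246.1] L/R [344.8 249.8] [308.  249.8] paddle low front [326.7 253.7]
0.0025 mouth [326.4 246.2] front rim [326.4 228.3] socket top front [326.5 241.9] L/R [344.9 246.2] [307.9 246.1] paddle low front [326.7 248.8]
27.75
```

View pics/w5.png

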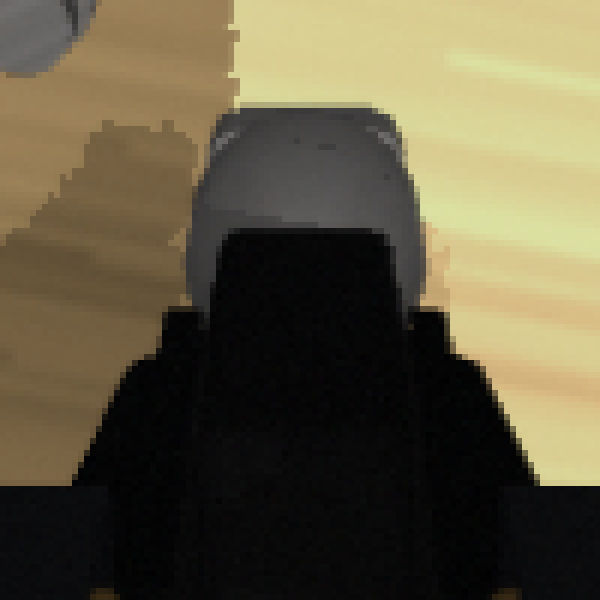

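The paddle sits centred in the grip, but the mouth is about 2 mm towards tool +x (slight tilt: the network gives row 246.8 and the rim 232.5). That agrees with the lateral forces. I'll compensate for it, re-seat on screw 1 centred and compare the seating depth. Same depth means it was engaged before.

```bash
cat >> h.py <<'E'
from scipy.optimize import least_squares
B=np.array([[.5733,.0880],[.4938,.1281],[.5682,.1765]])
pat=lambda v:np.array([v[:2]+.052*np.array([np.cos(v[2]+a),np.sin(v[2]+a)]) for a in(-np.pi/3,-np.pi,np.pi/3)])
V=least_squares(lambda v:(pat(v)-B).ravel(),[.545,.13,.05]).x; H=pat(V)
D=.002
def P(i,mouth,yaw,s=(0,0)): h=H[i]+np.array(s)-D*np.array([np.cos(yaw),np.sin(yaw)]); return [h[0],h[1],mouth+.06]
def state(s=""): print(s,np.round(bot.get_force(),1),"tz",round(bot.get_wrist_torque()[2],3),"z",round(bot.get_tcp_pos()[2]-.06,4),"t",round(bot.get_time_s(),2))
def feel2(i,z0,yaw,s=(0,0),zmin=.068,step=.001,thr=3.5):
    bot.dwell(.1); f0=np.array(bot.get_force()); z=z0
    while z>zmin:
        z-=step; bot.move_straight(P(i,z,yaw,s),v=.05); f=np.array(bot.get_force())-f0
        if f[2]>thr or np.hypot(*f[:2])>9: break
    print("contact cmd",round(z,4),"f",f.round(1)); state(); return z
def turn(i,z,ya,yb,s=(0,0)):
    n=max(1,int(np.ceil(abs(yb-ya)/.4)))
    for y in np.linspace(ya,yb,n+1)[1:]: bot.goto(P(i,z,y,s),[np.pi,0,y]); 
    state(f"yaw {yb:.2f}")
E
python3 - <<'E'
from h import *
print(V.round(4),H.round(4).tolist(),((H-B)*1e3).round(1).tolist())
y=YAW0[0]-np.pi/2-.1
bot.goto(P(0,.095,y),[np.pi,0,y])
bot.move_straight(P(0,.084,y),v=.1); state("above")
z=feel2(0,.084,y)
E
```

```text
[0.5451 0.1309 0.0557] [[0.5736, 0.0874], [0.4932, 0.128], [0.5686, 0.1773]] [[0.3, -0.6], [-0.6, -0.1], [0.4, 0.8]]
above [ 0.5 -0.4 -1.4] tz 0.001 z 0.0847 t 28.68
contact cmd 0.072 f [-2.  -1.9  6.6]
 [-1.9 -1.9  5.1] tz 0.026 z 0.0731 t 31.77
```

Run:
```python
from h import *
y=YAW0[0]-np.pi/2-.1; s=(-.001,-.001)
bot.move_straight(P(0,.0755,y,s),v=.05); state("shift")
z=.0755
for z in(.073,.072,.071,.070):
    bot.move_straight(P(0,z,y,s),v=.05); state(z)
    if bot.get_force()[2]>4: break
z+=.001; bot.move_straight(P(0,z,y,s),v=.05); state("off")
for k in(.1,.2,.3): bot.goto(P(0,z,y+k,s),[np.pi,0,y+k]); bot.dwell(.05); state(k)
print(z)
```

```text
shift [ 1.8  0.5 -1.1] tz 0.042 z 0.0755 t 32.02
0.073 [1.4 0.7 1.6] tz 0.035 z 0.0733 t 32.27
0.072 [0.1 1.1 4.3] tz 0.004 z 0.0731 t 32.52
off [2.4 1.  1.4] tz 0.051 z 0.0733 t 32.77
0.1 [2.8 0.6 0.9] tz 0.004 z 0.0732 t 33.08
0.2 [5.3 0.9 1.1] tz -0.015 z 0.0733 t 33.38
0.3 [5.8 1.2 0.4] tz -0.031 z 0.0733 t 33.67
0.073
```

Properly seated, the mouth goes down to 0.073. The first try only reached 0.077, on the 4 mm taper, with almost no steady turning torque, so it most likely slipped. I'll re-seat centred at full depth and turn part way while watching the torque.

Run:
```python
from h import *
H0=H.copy(); s=(-.0005,-.0006); y=YAW0[0]-np.pi/2+.2
bot.move_straight(P(0,.090,y,s),v=.15)
y=YAW0[0]
bot.goto(P(0,.088,y,s),[np.pi,0,y]); bot.dwell(.15); state("free")
bot.move_straight(P(0,.078,y,s),v=.06); state(.078)
for z in(.0765,.075,.074,.073):
    bot.move_straight(P(0,z,y,s),v=.05); state(z)
    if bot.get_force()[2]>9: print("high");break
for k in(.15,.25,.35,.5):
    bot.goto(P(0,z,y-k,s),[np.pi,0,y-k]); state(k)
```

```text
free [ 0.5 -0.4 -1.4] tz 0.036 z 0.0878 t 35.33
0.078 [ 1.4 -0.9 -1.1] tz -0.043 z 0.0777 t 35.65
0.0765 [ 0.5 -2.4  1.2] tz -0.007 z 0.0769 t 35.9
0.075 [ 2.  -3.   0.1] tz 0.006 z 0.0751 t 36.15
0.074 [ 3.5 -4.5  0.6] tz -0.103 z 0.074 t 36.4
0.073 [ 3.3 -3.1  1.3] tz 0.02 z 0.0733 t 36.65
0.15 [ 3.9 -3.9 -0.5] tz -0.033 z 0.0733 t 36.92
0.25 [ 4.1 -4.8  0.9] tz 0.067 z 0.0734 t 37.17
0.35 [ 4.3 -4.6  0.8] tz -0.027 z 0.0734 t 37.42
0.5 [ 4.6 -4.6  0.4] tz 0.02 z 0.0733 t 37.68
```

Run:
```python
from h import *
import h
h.D=.003; s=(-.0005,-.0006); y=YAW0[0]; z=.0734
def avg(l):
    t=[]
    for _ in range(8): t.append(bot.get_wrist_torque()[2]); bot.dwell(.02)
    print(l,np.mean(t).round(4),np.std(t).round(4)); state()
avg("now")
bot.goto(P(0,z,y-.6,s),[np.pi,0,y-.6]); avg(.6)
bot.goto(P(0,z,y-.7,s),[np.pi,0,y-.7]); avg(.7)
```

```text
now 0.0239 0.0244
 [ 4.4 -5.2  0.3] tz -0.05 z 0.0733 t 37.82
0.6 0.0167 0.0363
 [ 5.  -2.9 -2.1] tz 0.047 z 0.0734 t 38.2
0.7 0.0385 0.0124
 [ 5.1 -3.1 -2.4] tz 0.05 z 0.0734 t 38.58
```

```bash
cat > ang.py <<'E'
from h import *
k=bot.calibration("wrist")
def camat(p,yaw):
    T=np.eye(4);T[:3,:3]=Ro.from_euler("xyz",[np.pi,0,yaw]).as_matrix();T[:3,3]=p
    M=np.linalg.inv(T@k["tool_from_camera"]); return k["mtx"],M[:3,:3],M[:3,3]
def fit(im,C,h,z,phi,scale=1.,off=(0,0),tol=.003):
    """square (6 mm) orientation relative to the radial, clockwise positive, deg"""
    n=120; g=(np.arange(n)-n/2+.5)*.012/n
    X,Y=np.meshgrid(g,g,indexing="ij")
    uv=np.array([proj(C,[h[0]+a,h[1]+b,z]) for a,b in zip(X.ravel(),Y.ravel())])
    uv=(uv-off+.5)*scale-.5
    I=cv2.remap(im.astype(np.float32),uv[:,0].reshape(n,n).astype(np.float32),uv[:,1].reshape(n,n).astype(np.float32),cv2.INTER_CUBIC).sum(2)
    r=[]
    for a in np.radians(np.arange(-45,45,1)):
        c,s_=np.cos(phi-a),np.sin(phi-a)
        for dx in np.arange(-tol,tol+1e-5,.0005):
            for dy in np.arange(-tol,tol+1e-5,.0005):
                u=(X-dx)*c+(Y-dy)*s_; v=-(X-dx)*s_+(Y-dy)*c; m=np.maximum(abs(u),abs(v))
                i=m<.0026; o=(m>.0034)&(m<.0046)
                r.append(((I[i].mean()-I[o].mean())/(I[o|i].std()+20)-.0*m.mean(),np.degrees(a),dx,dy,))
    r=sorted(r,reverse=True)
    best={}
    for q in r: best.setdefault(q[1],q[0])
    top=sorted(best.items(),key=lambda t:-t[1])[:5]
    return [(round(float(a)),round(float(v),2)) for a,v in top],np.round(r[0][2:],4)
E
python3 - <<'E'
from ang import *
w2=cv2.imread("pics/w2.png"); w4=cv2.imread("pics/w4.png")
C2=camat([.455,.123,.25],0); C4=camat([.455,.123,.25],.2)
p=[proj(C4,[*x,.075]) for x in AX]
for i,z in enumerate((.081,.0855,.0925)):
    ph=V[2]+(-np.pi/3,-np.pi,np.pi/3)[i]
    print(i+1,"before",*fit(w2,C2,H[i],z,ph)); 
    o=np.array([int(p[i][0])-25,int(p[i][1])-25])
    print("  after",*fit(w4[:,260*i:260*i+260],C4,H[i],z,ph,5.2,o))
E
```

```text
1 before [(7, 1.63), (5, 1.63), (6, 1.63), (4, 1.63), (8, 1.63)] [0.0015 0.0005]
  after [(7, 1.58), (5, 1.58), (6, 1.58), (4, 1.58), (3, 1.58)] [0. 0.]
2 before [(2, 1.3), (3, 1.3), (4, 1.3), (1, 1.3), (0, 1.3)] [0.0015 0.0005]
  after [(2, 1.31), (3, 1.31), (4, 1.31), (1, 1.3), (5, 1.3)] [0.0005 0.    ]
3 before [(-4, 1.4), (-3, 1.4), (-5, 1.4), (-2, 1.4), (-6, 1.39)] [0.0005 0.    ]
  after [(-4, 1.44), (-5, 1.44), (-3, 1.44), (-2, 1.44), (-6, 1.44)] [-0.0005 -0.0005]
```

Square orientation on screw 1 was 6° before and 6° after. That points to no turn; I'll confirm by imaging it now, after a known seated partial turn, to calibrate the key's bias.

Run:
```python
from ang import *
import h
h.D=.003; s=(-.0005,-.0006); y=YAW0[0]-.7
bot.move_straight(P(0,.092,y,s),v=.12)
p=np.array(P(0,.095,y,s)); p[:2]-=.07*np.array([np.cos(y),np.sin(y)])
bot.move_straight(p,v=.15); C=cam("wrist"); im=bot.capture("wrist"); cv2.imwrite("pics/w6.png",im[:,:,::-1])
ph=V[2]-np.pi/3
print(fit(im,C,H[0],.081,ph,tol=.004),proj(C,[*H[0],.081]).round(),bot.get_time_s())
```

```text
([(16, 1.32), (15, 1.32), (14, 1.31), (17, 1.31), (13, 1.31)], array([ 0.    , -0.0005])) [327. 134.] 39.5583
```

Calibrated: with the key at offset 0.70 the head stands at 0.27 rad, a lag of 0.43. A true turn in the first try would therefore have shown −11°, not +6°, so it slipped. Screw 1 is now at about 0.17 rad. I'll re-seat and finish it.

```bash
cat >> h.py <<'E'
def seat(i,zs,ztop,y,s):
    """over the head, down to the known/estimated seat; stop at push"""
    bot.goto(P(i,ztop+.008,y,s),[np.pi,0,y]); z=ztop-.003
    bot.move_straight(P(i,z,y,s),v=.1)
    while z>zs:
        z=max(zs,z-.0015); bot.move_straight(P(i,z,y,s),v=.06); f=bot.get_force()
        if f[2]>6: break
    state(f"seat cmd {z:.4f}"); return z
E
cat >> ang.py <<'E'
def look(i,zt,y,s,znow):
    bot.move_straight(P(i,zt+.008,y,s),v=.12)
    p=np.array(P(i,zt+.010,y,s)); p[:2]-=.07*np.array([np.cos(y),np.sin(y)])
    bot.move_straight(p,v=.2); C=cam("wrist"); im=bot.capture("wrist")
    print("look",i+1,fit(im,C,H[i],zt,V[2]+(-np.pi/3,-np.pi,np.pi/3)[i],tol=.003),round(bot.get_time_s(),2)); return im
E
python3 - <<'E'
from ang import *
import h
h.D=.003; s=(.0003,-.001); y=YAW0[0]-.39
z=seat(0,.073,.081,y,s)
if z<.0735:
    turn(0,z,y,YAW0[0]-2.09,s)
    look(0,.081,YAW0[0]-2.09,s,z)
E
```

```text
seat cmd 0.0730 [-0.7 -0.4  1.3] tz -0.035 z 0.0733 t 41.2
yaw 0.06 [1.7 0.9 3.3] tz -0.044 z 0.0733 t 43.32
look 1 ([(12, 1.39), (11, 1.39), (13, 1.39), (10, 1.39), (14, 1.39)], array([0.0005, 0.    ])) 44.15
```

Screw 1 is at about 1.67 rad (12° + 90°, started at 6°), within tolerance. Now screw 2.

Run:
```python
from ang import *
import h
h.D=.003; s=(.0003,-.0007); y=YAW0[1]-.15
bot.goto(P(1,.095,y,s),[np.pi,0,y]); bot.move_straight(P(1,.0835,y,s),v=.1); state("above")
z=.0835
while z>.070:
    z-=.0015; bot.move_straight(P(1,z,y,s),v=.06); f=bot.get_force()
    if f[2]>2.5 or np.hypot(*f[:2])>6: state(f"contact {z:.4f}")
    if f[2]>5: break
```

```text
above [ 0.6 -0.1 -1.4] tz -0.007 z 0.0824 t 46.88
contact 0.0730 [1.2 0.1 3.2] tz -0.017 z 0.0738 t 48.62
contact 0.0715 [-2.1 -0.4  9.2] tz -0.014 z 0.0736 t 48.88
```

Run:
```python
from ang import *
import h
h.D=.003; s=(.0003,-.0007); y=YAW0[1]-.15; z=.0735
bot.move_straight(P(1,z,y,s),v=.06)
ye=YAW0[1]-3.51
for q in np.linspace(y,ye,7)[1:]: bot.goto(P(1,z,q,s),[np.pi,0,q])
state("end"); look(1,.0817,ye,s,z)
```

```text
end [ 2.5 -2.6  5.3] tz 0.082 z 0.0737 t 52.7
look 2 ([(4, 1.67), (3, 1.67), (2, 1.67), (1, 1.67), (5, 1.67)], array([ 0.0005, -0.0005])) 53.53
```

Screw 2 is at about 3.14 rad. Now screw 3, guarded in case the seat looks wrong.

Run:
```python
from ang import *
import h
h.D=.003; s=(.0003,-.0005); y=YAW0[2]-.05
bot.goto(P(2,.105,y,s),[np.pi,0,y]); bot.move_straight(P(2,.0905,y,s),v=.1); state("above")
z=.0905
while z>.071:
    z-=.0015; bot.move_straight(P(2,z,y,s),v=.06); f=bot.get_force()
    if f[2]>5 or np.hypot(*f[:2])>8: break
zc=bot.get_tcp_pos()[2]-.06; state(f"contact {z:.4f}")
if .079<zc<.0868 and np.hypot(*f[:2])<5:
    z=zc-.0002; bot.move_straight(P(2,z,y,s),v=.06)
    ye=YAW0[2]-1.83
    for q in np.linspace(y,ye,4)[1:]: bot.goto(P(2,z,q,s),[np.pi,0,q]); state(round(q,2))
    look(2,zc+.008,ye,s,z)
```

```text
above [ 0.3  0.5 -2.5] tz 0.022 z 0.0891 t 55.08
contact 0.0800 [-3.8 -4.8  5.8] tz 0.008 z 0.0811 t 56.83
```

Run:
```python
from ang import *
import h
h.D=.003; s=(-.0006,-.0015); y=YAW0[2]-.05
bot.move_straight(P(2,.0815,y,s),v=.06); bot.move_straight(P(2,.0798,y,s),v=.06); f=bot.get_force()
zc=bot.get_tcp_pos()[2]-.06; state("recheck")
if .079<zc<.083 and np.hypot(*f[:2])<8:
    z=.0809; ye=YAW0[2]-1.83
    bot.move_straight(P(2,z,y,s),v=.06)
    for q in np.linspace(y,ye,4)[1:]: bot.goto(P(2,z,q,s),[np.pi,0,q]); state(round(q,2))
    look(2,zc+.008,ye,s,z)
```

```text
recheck [-1.5 -1.   4.4] tz 0.033 z 0.0811 t 57.33
0.46 [-0.1  0.   3.2] tz 0.008 z 0.0812 t 58.2
-0.13 [-0.3  3.   3.3] tz 0.018 z 0.0812 t 58.83
-0.73 [1.  5.6 2.6] tz 0.032 z 0.0812 t 59.45
look 3 ([(-5, 1.64), (-4, 1.64), (-3, 1.64), (-2, 1.64), (-6, 1.64)], array([ 0.0005, -0.0005])) 60.28
```

Screw 3 now reads −4° (the same as its start, one flat on). It was seated at full depth throughout. Returning the key.

Run:
```python
from h import *
x,yy=.5238,-.2715
bot.goto([x,yy,.15],[np.pi,0,0]); bot.move_straight([x,yy,.106],v=.15); state("above")
for z in(.096,.086,.076,.0685):
    bot.move_straight([x,yy,z],v=.1); f=np.array(bot.get_force())
    if f[2]>6 or np.hypot(*f[:2])>12: break
state(f"at {z}")
```

```text
above [ 0.5  1.1 -0.5] tz 0.08 z 0.0455 t 62.52
at 0.0685 [ 0.5 -0.4 -1.2] tz -0.011 z 0.0083 t 63.52
```

Down in the hole with no contact force. Releasing.

Run:
```python
from h import *
x,yy=.5238,-.2715
bot.move_straight([x,yy,.0678],v=.05)
bot.command_gripper(.05); print(bot.get_opening(),bot.get_time_s())
bot.move_straight([x,yy,.16],v=.15)
bot.dwell(.2)
S=cam("side");im=bot.capture("side")
print([(np.round(d["location"]),round(d["confidence"],2)) for d in bot.landmark_of("side","key_grip")],proj(S,[.526,-.271,.087]),bot.get_time_s())
cv2.imwrite("pics/end.png",cv2.resize(im[100:230,260:440],None,fx=4,fy=4,interpolation=2)[:,:,::-1])
```

```text
0.050149887273918343 64.575
[(array([376., 136.]), 0.78), (array([398., 182.]), 0.78), (array([329., 170.]), 0.77)] [330.97299164 166.71290509] 65.6417
```

View pics/end.png

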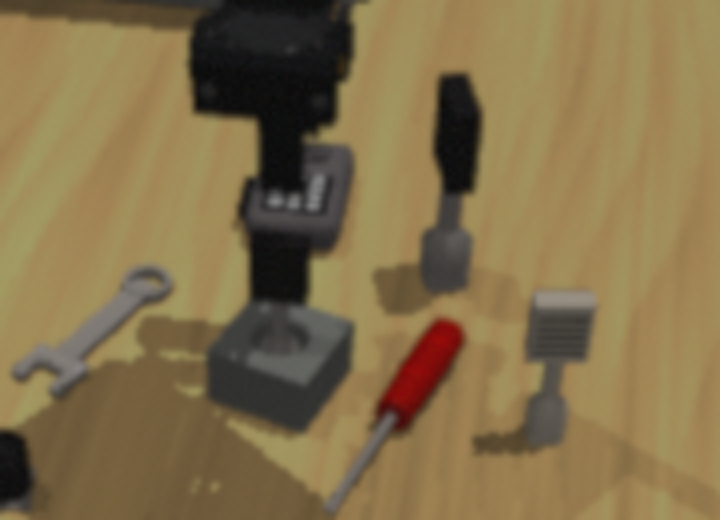

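The key stands upright in the rest, with its paddle at crop (280,265). The gripper is clear above it and the bystanders are unmoved.

```bash
python3 -c "
from station import bot
print(bot.sign_off())"
```

```text
the job is handed in; nothing more can be done
None
```

I handed the job in at about 66 s, with no verdict shown: by camera estimate screws 1, 2 and 3 stand at about 1.67, 3.14 and 1.57 rad clockwise, and the key is back upright in its rest; the first try on screw 1 slipped and was redone.

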